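Check a mount spring against the reference mark on the spring tester

TASK

Test the sculpture-mount spring that stands by itself in front (nearest the robot's side of the bench): stand it in the round seat of the spring tester, push its knob straight down with about 15 N (never over 20 N) and hold that for a second; the needle stays behind at the shortest length. Then stand the spring upright in the square wooden tray if the needle stopped above the brass reference blade, or in the round metal pan if it stopped below (too weak), and let go. Do not touch the tester itself, and leave the two springs behind it and everything else on the bench where they are.

Things in the scene. Friction and masses are not known exactly. Their poses are not given: they have to be found in the camera images.
- center_1 (a point): One of three steel springs that look alike (0.12 kg, 92 mm tall, upright; any may be the one in front). Point on its axis 46 mm above its underside; z axis = spring axis. Foot disc 36 mm in diameter, 10 mm thick, bevelled; coil 26 mm; sliding cap: flange disc 58 mm in diameter 50 to 56 mm up, on it a round knob 32 mm in diameter 56 to 92 mm up: grip the knob from above, finger tips above the flange.
- center_2 (a point): One of three steel springs that look alike (0.12 kg, 92 mm tall, upright; any may be the one in front). Point on its axis 46 mm above its underside; z axis = spring axis. Foot disc 36 mm in diameter, 10 mm thick, bevelled; coil 26 mm; sliding cap: flange disc 58 mm in diameter 50 to 56 mm up, on it a round knob 32 mm in diameter 56 to 92 mm up: grip the knob from above, finger tips above the flange.
- center_3 (a point): One of three steel springs that look alike (0.12 kg, 92 mm tall, upright; any may be the one in front). Point on its axis 46 mm above its underside; z axis = spring axis. Foot disc 36 mm in diameter, 10 mm thick, bevelled; coil 26 mm; sliding cap: flange disc 58 mm in diameter 50 to 56 mm up, on it a round knob 32 mm in diameter 56 to 92 mm up: grip the knob from above, finger tips above the flange.
- cap_1 (a joint): How far the cap (flange and knob) of the spring of center_1 is pushed down, m: 0 free, 0.034 solid. It does not yield below its preload, which differs from spring to spring (3 to 9 N); beyond it the force grows by 0.45 to 0.55 N per mm. So the length at 15 N can be found only by feeling the force.
- cap_2 (a joint): How far the cap (flange and knob) of the spring of center_2 is pushed down, m: 0 free, 0.034 solid. It does not yield below its preload, which differs from spring to spring (3 to 9 N); beyond it the force grows by 0.45 to 0.55 N per mm. So the length at 15 N can be found only by feeling the force.
- cap_3 (a joint): How far the cap (flange and knob) of the spring of center_3 is pushed down, m: 0 free, 0.034 solid. It does not yield below its preload, which differs from spring to spring (3 to 9 N); beyond it the force grows by 0.45 to 0.55 N per mm. So the length at 15 N can be found only by feeling the force.
- tester: The spring tester, a fixed grey plate 150 x 116 mm, 18 mm thick, with a round seat and two upright columns. Origin at bench level under the seat's centre; its x axis points from the seat to the columns. The plate runs from x = -53 to 97 mm, y = -58 to 58 mm. The columns (7 mm thick, with a cross-bar on top, 95 mm above the bench) stand at x = 66 mm, y = +18 (needle) and -18 mm (reference blade).
- seat (a point): Centre of the seat's flat floor, 18 mm above the bench. Around it a rim 4 mm high, 41 mm inside diameter, 53 mm outside: the foot disc goes inside the rim and stands on the floor.
- needle (a joint): The needle, a light steel slider with 1 N drag on the column at y = +18 mm: how far it is down, m. Its arm (6 mm wide, 4 mm thick, along tester x at y = 8 mm) ends at x = 22 mm, so the foot passes it and the flange pushes it down; it stays where left. At 0 the arm's top is 49 mm above the seat's floor, 1 mm under the flange of a seated, unloaded spring.
- needle_tip (a point): Upper edge of the needle's pointer on the far face of the columns (80 mm from the seat's axis), level with the top of the needle's arm.
- mark (a joint): The brass reference blade on the column at y = -18 mm: how far it is set down, m, on the same scale as the needle (equal values = level edges). Leave it as set.
- mark_tip (a point): Upper edge of the reference blade's pointer, beside the needle's pointer. A needle left above it (needle joint value smaller than mark's) means a good spring, below it a weak one; within 3 mm either is accepted.
- tray: Place for good springs: fixed square wooden tray, 130 x 130 mm outside, 30 mm high, walls 6 mm. Origin under its centre.
- tray_in (a point): Centre of the wooden tray's inner floor.
- pan: Place for weak springs: fixed round metal pan, 132 mm across, 36 mm high, walls 4 mm, floor 116 mm across. Origin under its centre.
- pan_in (a point): Centre of the round pan's inner floor.
- fragment_a: Bystander: a piece of stone moulding, 100 x 70 x 80 mm. Not to be disturbed.
- fragment_b: Bystander: a small terracotta fragment, 70 x 55 x 54 mm. Not to be disturbed.
- solvent: Bystander: an amber bottle, 48 mm wide, 105 mm tall. Not to be disturbed.
- plaster_jar: Bystander: a white jar, 64 mm wide, 75 mm tall. Not to be disturbed.
- brush: Bystander: a brush lying flat. Not to be disturbed.
- spatula: Bystander: a spatula lying flat. Not to be disturbed.
- cork_block: Bystander: a cork block, 60 x 40 x 30 mm. Not to be disturbed.
- mixing_bowl: Bystander: a white bowl, 100 mm wide, 45 mm tall. Not to be disturbed.
Not all that is in view belongs to the job. What is shaped like the part that bears center_1 but purple is not meant. What is shaped like the pan but blue or purple is not meant.

How it is judged:
By the outcome, as a careful person would: the job done as asked, in the order asked, and still so for the second after the job is handed in, with the robot touching nothing.
It also fails if it takes over 54 s, if anything falls off the work surface, if the arm or the gripper's body presses on something with over 40 N, if the wrist force passes 120 N, or if a joint passes its speed limit or range.

ROBOT

A 6-joint arm with a two-finger parallel gripper is mounted at the origin on the work surface. World frame = base frame: x ahead of the robot, y to its left, z up, the work surface at z = 0. Lengths are in m, angles in degrees, forces in N, time in s.
With the tool pointing down it reaches from about 0.375 to 0.975 m from the base axis. Payload 3.8 kg.
Tool frame: the origin (TCP) lies at the very end of the fingers, on their centre line; the grasp point (between the pads) lies 19 mm behind it; z points along the fingers, y is the direction in which the jaws open and shut (so a half turn about z gives the same grasp; the last joint's range is limited). The gripper opens to 88 mm and grips with 3 to 60 N. Pads are 18 mm wide; open, the fingers measure 123 mm over their backs; the gripper's body (75 mm by 187 mm) begins 45 mm behind the grasp point.
Start: joints at [70.881, 15.12, 91.902, -0, 72.978, -2.114], TCP at [0.197, 0.645, 0.239] pointing down, gripper open.
Joint ranges: [-150.88, 150.88], [-54.13, 125.18], [17.81, 147.31], [-75.09, 255.09], [0, 152.58], [-146.25, 146.25]. Speed limits (degrees/s): [147.25, 147.25, 180, 180, 180, 180].

INTERFACE

Orientations are given as [roll, pitch, yaw] about the fixed x, y, z axes, in that order (R = Rz(yaw) Ry(pitch) Rx(roll)).
In Python, from bench import arm gives the robot as it stands. Calls block until the motion is done:
- arm.move_pose(position, orientation): joint-space move of the TCP to a pose.
- arm.move_l(position, velocity=0.15, frame=None): straight line of the TCP; frame=None keeps the orientation; velocity is the mean speed in m/s.
- arm.move_j(angles): joint-space move.
- arm.command_gripper(opening): finger opening in m; the grip force is fixed at half the most; returns when the fingers have stopped.
- arm.sleep(seconds).
- arm.inverse_kinematics(position, orientation): joint angles nearest the present ones, or None.
- arm.state(): the state.
- arm.camera(name): name is "scene" or "top" or "wrist"; returns the picture (384x512x3 uint8, blue, green, red); there is no depth.
- arm.camera_params(name): a dict with "camera_matrix" (3x3 intrinsics, pixels), "extrinsics" (4x4, takes a point from camera to world coordinates); the wrist camera has in their place "T_tool_cam" (4x4, takes a point from camera to tool coordinates, whose origin is the TCP and whose axes are the flange's). Camera axes: x right, y down, z forward; pixel columns grow to the right and rows downward; lengths in m; the calibration is good to about 2 mm. A picture is of the moment at which its call begins: read the wrist's pose just before it. camera_params takes no time and is no camera call.
A pose or a line that the arm cannot do raises arm.IKError and nothing moves.
- arm.finish_job(): hands the job in, once; it reports no verdict.
Trained networks look in the newest picture that a camera, given by its name, has taken for a name from the list of things; names that differ only in an ending like _2 or _b are one class to them, and where a whole thing is asked for, a point or a joint stands for the part that bears it (a point fixed in the world has none). Each returns a list of dicts, best first, with "conf" (0 to 1); they miss things now and then, are a little off and sometimes report something else, mostly with a low value. They report only what shows in the picture. A call takes as long as a camera call. They do not tell look-alikes from the thing itself.
- arm.spot_in(camera, target): "extent" ([left, top, right, bottom] in pixels, round what is visible of it).
- arm.outline_of(camera, target): "region" (384x512 bool, what is visible of it) and "extent" ([left, top, right, bottom] in pixels, round what is visible of it).
The state is a dict: "t": time; "qpos": joint angles; "joint_vel": joint speeds; "effort": joint torques, N m; "tcp_pos": TCP position; "tcp_rot": TCP orientation; "ft_force": force on the tool from outside, world axes, zero at the start; "moment": the same for the moment, N m; "grip_width": finger opening in m.
Only numpy, scipy, OpenCV 4.12 (cv2) and the standard library are available. Lean on these libraries where they do the work, as an engineer would, in place of code of your own. Each camera call takes 0.05 s, during which the arm holds its last target.

## Working session

There is one attempt and no reset: what is moved stays moved. The work goes in short steps, each a Python script; the robot and the scene stay as the last script left them, time stands still between calls to the robot, and variables do not carry over. Pictures are saved under pics/ and viewed, and the job is handed in when it is done.

```bash
ls; mkdir -p pics; python3 - <<'E'
from bench import arm
import cv2, numpy as np
np.set_printoptions(precision=4,suppress=True)
for c in ["scene","top","wrist"]:
    im=arm.camera(c); cv2.imwrite(f"pics/a_{c}.png",im)
    p=arm.camera_params(c); print(c,p)
for c in ["top","scene"]:
  for n in ["center_1","tester","seat","tray","pan","needle","mark","needle_tip","mark_tip"]:
    try: print(c,n,[(np.round(d["extent"]),round(d["conf"],2)) for d in arm.spot_in(c,n)])
    except Exception as e: print(c,n,e)
s=arm.state(); print(s)
E
```

```text
pics
scene {'camera_matrix': array([[368.0121,   0.    , 254.287 ],
       [  0.    , 368.0121, 192.3016],
       [  0.    ,   0.    ,   1.    ]]), 'extrinsics': array([[ 0.8333,  0.4706, -0.2901,  0.912 ],
       [ 0.5528, -0.7121,  0.4327, -0.5569],
       [-0.0029, -0.521 , -0.8536,  1.0455],
       [ 0.    ,  0.    ,  0.    ,  1.    ]])}
top {'camera_matrix': array([[400.4431,   0.    , 254.2817],
       [  0.    , 400.4431, 191.6378],
       [  0.    ,   0.    ,   1.    ]]), 'extrinsics': array([[-0.1215, -0.9674,  0.2223,  0.329 ],
       [-0.9926,  0.1196, -0.0222, -0.042 ],
       [-0.0051, -0.2234, -0.9747,  1.2141],
       [ 0.    ,  0.    ,  0.    ,  1.    ]])}
wrist {'camera_matrix': array([[340.7877,   0.    , 255.7184],
       [  0.    , 340.7877, 194.8878],
       [  0.    ,   0.    ,   1.    ]]), 'T_tool_cam': array([[-0.0004, -0.9461, -0.324 ,  0.0841],
       [ 1.    , -0.0005,  0.0003, -0.0002],
       [-0.0004, -0.324 ,  0.9461, -0.147 ],
       [ 0.    ,  0.    ,  0.    ,  1.    ]])}
top center_1 [(array([154., 211., 171., 226.]), 0.8), (array([128., 231., 148., 
[... 1109 characters left out ...]
, 0.82), (array([233., 210., 279., 254.]), 0.57), (array([323., 163., 358., 196.]), 0.16)]
scene needle []
scene mark [(array([279., 103., 294., 127.]), 0.58)]
scene needle_tip []
scene mark_tip [(array([279., 103., 294., 118.]), 0.63)]
{'t': 1.05, 'qpos': array([70.8779, 15.1203, 91.9036, -0.0011, 72.977 , -2.1152]), 'joint_vel': array([ 0.0006,  0.05  ,  0.0115, -0.0008,  0.0586, -0.0006]), 'effort': array([ -0.    , -50.2078, -35.7271,   0.073 ,   0.0183,  -0.    ]), 'tcp_pos': array([0.1974, 0.6455, 0.2387]), 'tcp_rot': array([-179.999 ,    0.001 ,  162.9934]), 'ft_force': array([ 0.031 ,  0.0218, -0.1265]), 'moment': array([ 0.0627,  0.0082, -0.0332]), 'grip_width': 0.08819032034934456}
```

```bash
python3 - <<'E'
import cv2
a=cv2.imread("pics/a_top.png"); b=cv2.imread("pics/a_scene.png")
cv2.imwrite("pics/b_top.png",cv2.resize(a[110:270,50:250],(800,600) if 0 else (750,600),interpolation=cv2.INTER_CUBIC))
cv2.imwrite("pics/b_scene.png",cv2.resize(b[80:380,100:400],(600,600),interpolation=cv2.INTER_CUBIC))
E
```

```text
(no output)
```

View pics/a_top.png

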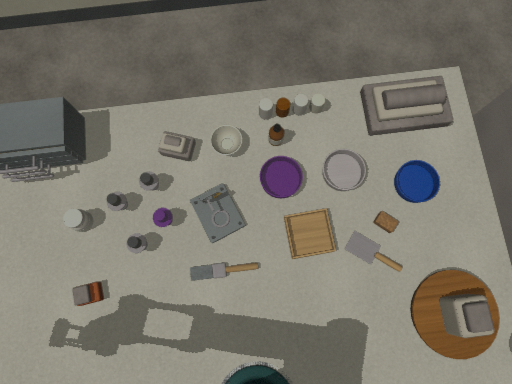

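View pics/b_top.png

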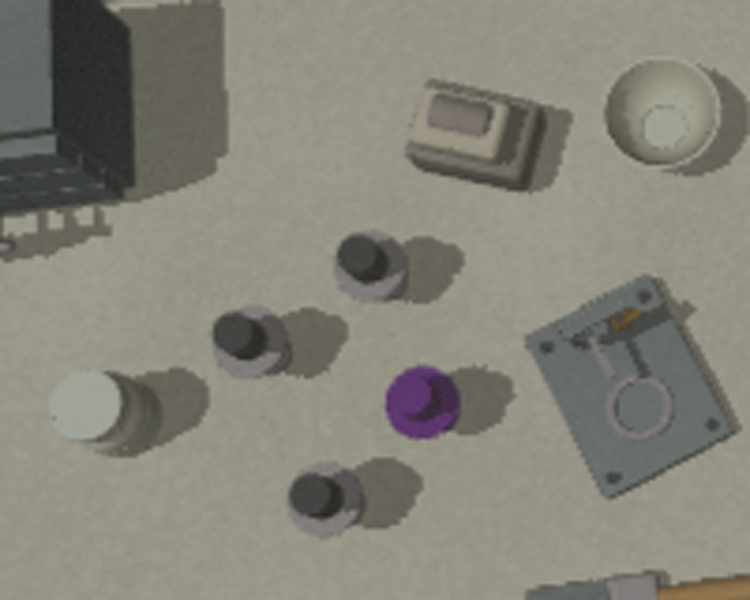

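View pics/b_scene.png

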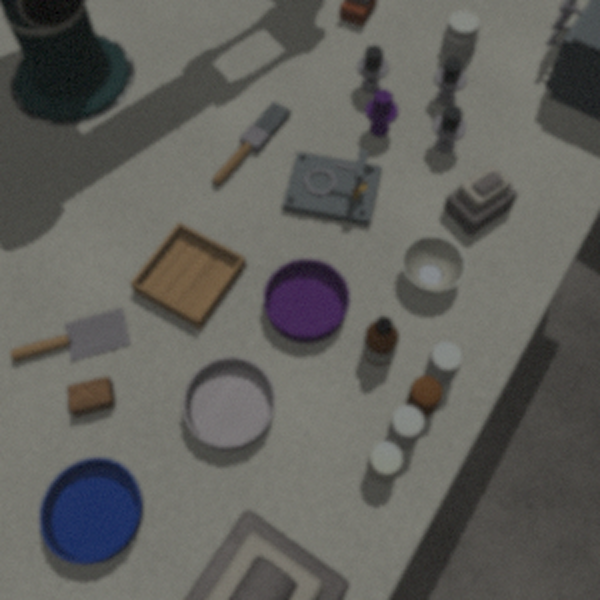

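```bash
cat > h.py <<'E'
from bench import arm
import cv2, numpy as np
from scipy.spatial.transform import Rotation as R
np.set_printoptions(precision=4,suppress=True)
def cam(c):
    p=arm.camera_params(c); K=p["camera_matrix"]
    if "extrinsics" in p: return K,p["extrinsics"]
    s=arm.state(); T=np.eye(4); T[:3,:3]=R.from_euler("xyz",s["tcp_rot"],degrees=True).as_matrix(); T[:3,3]=s["tcp_pos"]
    return K,T@p["T_tool_cam"]
def px2w(KE,uv,z):
    K,E=KE; d=E[:3,:3]@np.linalg.solve(K,[uv[0],uv[1],1.]); o=E[:3,3]
    return o+d*(z-o[2])/d[2]
def w2px(KE,P):
    K,E=KE; q=E[:3,:3].T@(np.asarray(P)-E[:3,3]); q=K@q; return q[:2]/q[2]
E
python3 - <<'E'
from h import *
KE=cam("top")
f=lambda u,v:(50+u/3.75,110+v/3.75)
for n,u,z in [("front knob",f(315,495),.092),("purple",f(415,392),.092),("s2",f(238,335),.092),("s3",f(361,258),.092),("seat rim",f(641,406),.022),
 ("corner1",f(528,338),.018),("corner2",f(652,276),.018),("corner3",f(738,432),.018),("corner4",f(608,497),.018),
 ("tray",(310,234),.02),("pan",(344,171),.02)]: print(n,np.round(u,1),px2w(KE,u,z))
KS=cam("scene"); g=lambda u,v:(100+u/2,80+v/2)
for n,u,z in [("front knob",g(373,52),.092),("seat rim",g(320,180),.022),("tray",g(189,275),.02),("pan",g(228,400),.02)]: print("scene",n,px2w(KS,u,z))
E
```

```text
front knob [134. 242.] [0.4827 0.284  0.092 ]
purple [160.7 214.5] [0.5513 0.2045 0.092 ]
s2 [113.5 199.3] [0.612  0.3359 0.092 ]
s3 [146.3 178.8] [0.6613 0.2386 0.092 ]
seat rim [220.9 218.3] [0.5316 0.0404 0.022 ]
corner1 [190.8 200.1] [0.5992 0.1262 0.018 ]
corner2 [223.9 183.6] [0.6385 0.0206 0.018 ]
corner3 [246.8 225.2] [ 0.5018 -0.0344  0.018 ]
corner4 [212.1 242.5] [0.4628 0.0742 0.018 ]
tray [310 234] [ 0.4522 -0.2185  0.02  ]
pan [344 171] [ 0.6323 -0.3526  0.02  ]
scene front knob [0.4852 0.2877 0.092 ]
scene seat rim [0.5314 0.0463 0.022 ]
scene tray [ 0.4582 -0.2175  0.02  ]
scene pan [ 0.6295 -0.3445  0.02  ]
```

```bash
python3 - <<'E'
from h import *
arm.move_pose([0.53,0.14,0.25],[180,0,21])
KE=cam("wrist"); im=arm.camera("wrist"); cv2.imwrite("pics/c.png",im)
np.save("c_E.npy",KE[1])
for n in ["center_1","tester","seat"]: print(n,[(np.round(d["extent"],1),round(d["conf"],2)) for d in arm.spot_in("wrist",n)])
s=arm.state(); print(s["t"],s["qpos"],s["tcp_pos"],s["tcp_rot"],s["ft_force"])
print(w2px(KE,[.4827,.284,.092]),w2px(KE,[.5316,.0404,.022]))
cv2.imwrite("pics/c2.png",cv2.resize(im,None,fx=1.5,fy=1.5,interpolation=cv2.INTER_CUBIC))
E
```

```text
center_1 [(array([ 42.3,   0.5, 118.9,  31.3]), 0.9), (array([176.4,   2.3, 227.3,  16.9]), 0.68), (array([ 69. , 126.1, 136.4, 181.5]), 0.65), (array([167.5,  88.7, 223.5, 151.4]), 0.55), (array([345.1, 117.7, 376.6, 131.7]), 0.38)]
tester [(array([279.2,  97.2, 392.9, 225.5]), 0.69)]
seat [(array([283. ,  96.8, 396. , 222. ]), 0.91)]
3.4167 [ 12.2576   0.9802 106.722    0.0043  72.3022  81.189 ] [0.5299 0.1406 0.25  ] [-179.9953    0.0037   21.0673] [-0.1254 -0.7983 -0.5592]
[ 91.7089 167.4741] [337.0487 187.6944]
```

View pics/c2.png

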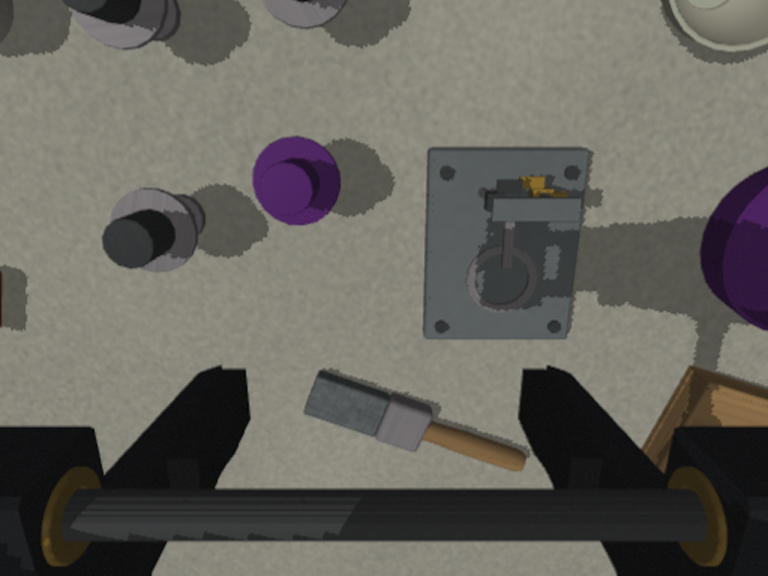

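The picture shows the front spring's knob at about (88,161), the tester seat ring at about (335,184), and the columns behind it at (357,138). Next I'll zoom in to refine these.

```bash
python3 - <<'E'
import cv2
im=cv2.imread("pics/c.png")
a=cv2.resize(im[90:234,275:405],None,fx=4,fy=4,interpolation=cv2.INTER_CUBIC)
cv2.imwrite("pics/d1.png",a)
a=cv2.resize(im[115:190,60:140],None,fx=7,fy=7,interpolation=cv2.INTER_CUBIC)
cv2.imwrite("pics/d2.png",cv2.convertScaleAbs(a,alpha=1.8))
E
```

```text
(no output)
```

View pics/d1.png

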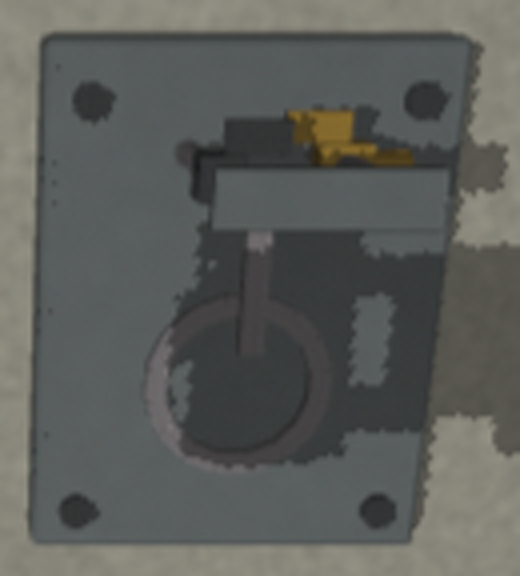

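View pics/d2.png

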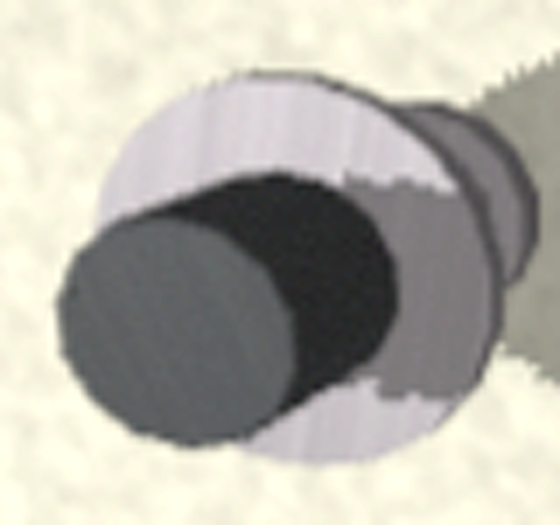

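```bash
python3 - <<'E'
from h import *
K=arm.camera_params("wrist")["camera_matrix"]; KE=(K,np.load("c_E.npy"))
print("knob",px2w(KE,(84.9,161.7),.092), "flange",px2w(KE,(60+(97+502)/14-.4,115+(72+465)/14-.4),.056))
f=lambda u,v:(275+u/4-.4,90+v/4-.4)
print("seat rim",px2w(KE,f(237.5,381),.022))
c=[px2w(KE,f(*p),.018)[:2] for p in [(42,35),(464,38),(411,543),(30,541)]]
print(c)
c=np.array(c); ex=c[0]-c[3]; ex2=c[1]-c[2]; ey=c[0]-c[1]; ey2=c[3]-c[2]
print(np.degrees([np.arctan2(v[1],v[0]) for v in (ex,ex2,ey,ey2)]),[np.linalg.norm(v) for v in (ex,ex2,ey,ey2)])
m=c.mean(0); a=np.radians(21.); print("seat from plate",m-0.022*np.array([np.cos(a),np.sin(a)]))
E
```

```text
knob [0.4858 0.291  0.092 ] flange [0.4866 0.2905 0.056 ]
seat rim [0.5334 0.0452 0.022 ]
[array([0.6017, 0.1343]), array([0.6416, 0.0284]), array([ 0.5049, -0.0272]), array([0.464 , 0.0808])]
[ 21.2353  22.1595 110.6541 110.7371] [np.float64(0.14773859934977093), np.float64(0.14761455456302322), np.float64(0.11311071013293111), np.float64(0.11549023366338793)]
seat from plate [0.5326 0.0462]
```

```bash
python3 - <<'E'
from h import *
t0=arm.state()["t"]
arm.move_pose([0.533,0.045,0.20],[180,0,21])
KE=cam("wrist"); im1=arm.camera("wrist"); np.save("e1.npy",KE[1])
print(arm.state()["t"]-t0)
arm.move_pose([0.486,0.2908,0.17],[180,0,21])
KE=cam("wrist"); im2=arm.camera("wrist"); np.save("e2.npy",KE[1])
print(arm.state()["t"])
cv2.imwrite("pics/e1.png",im1);cv2.imwrite("pics/e2.png",im2)
cv2.imwrite("pics/e.png",np.vstack([cv2.resize(i[50:250,100:420],(640,400)) for i in (im1,)]))
cv2.imwrite("pics/ee.png",np.vstack([cv2.resize(i[50:320,100:420],(640,540)) for i in (im2,)]))
E
```

```text
0.5583
5.0167
```

View pics/e.png

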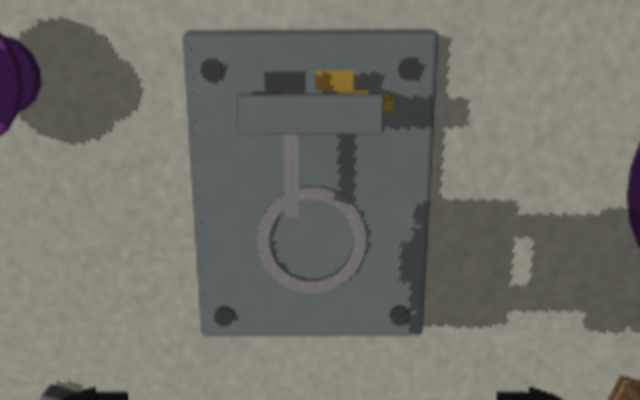

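View pics/ee.png

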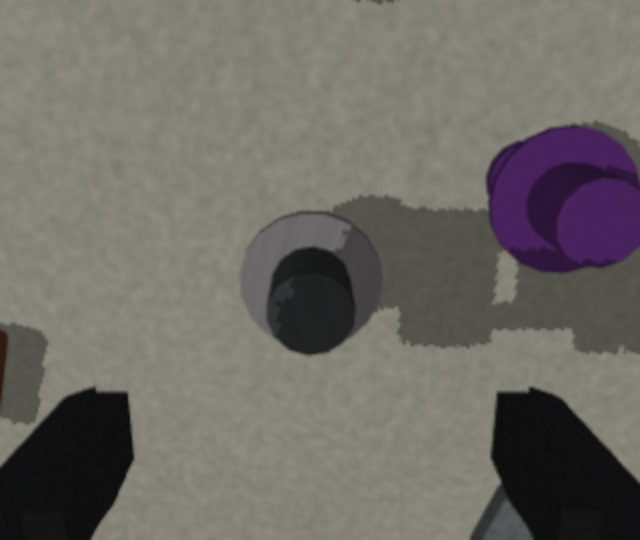

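```bash
python3 - <<'E'
from h import *
from scipy.optimize import least_squares
K=arm.camera_params("wrist")["camera_matrix"]
K1=(K,np.load("e1.npy"));K2=(K,np.load("e2.npy"))
f=lambda u,v:(100+u/2-.25,50+v/2-.25)
th=np.linspace(0,2*np.pi,181)
def ext(KE,x,y,z,r):
    q=np.array([w2px(KE,[x+r*np.cos(t),y+r*np.sin(t),z]) for t in th]); return q[:,0].min(),q[:,0].max(),q[:,1].min(),q[:,1].max()
# seat
def rs(p):
    e=ext(K1,p[0],p[1],.022,.0265); l,t=f(258,186); r,b=f(369,293); return np.array(e)-[l,r,t,b]
s=least_squares(rs,[.533,.045]); print("seat",s.x,s.fun)
l,t=f(268,211); r,b=f(355,354); fl,_=f(239,0); fr,_=f(382,0)
def rk(p):
    k=ext(K2,p[0],p[1],.092,.016); g=ext(K2,p[0],p[1],.056,.029)
    return np.array([k[0]-l,k[1]-r,k[3]-b,g[0]-fl,g[1]-fr,g[2]-t])
s=least_squares(rk,[.486,.291]); print("spring",s.x,s.fun)
c=np.array([px2w(K1,f(*p),.018)[:2] for p in [(184,31),(437,31),(421,335),(203,335)]])
ex=c[0]-c[3]; ex2=c[1]-c[2]; ey=c[0]-c[1]; ey2=c[3]-c[2]
print(np.degrees([np.arctan2(v[1],v[0]) for v in (ex,ex2,ey,ey2)]),[np.linalg.norm(v) for v in (ex,ex2,ey,ey2)])
print(c.mean(0)-.022*np.array([np.cos(np.radians(21)),np.sin(np.radians(21))]))
E
```

```text
seat [0.5328 0.0437] [ 0.7701 -0.7696  0.5393 -0.6407]
spring [0.4859 0.2905] [-1.1327  0.61    0.217   0.1149  0.4816 -0.1637]
[ 21.2233  21.0784 110.8853 110.92  ] [np.float64(0.14828473189956717), np.float64(0.1482140214695408), np.float64(0.11405603251631365), np.float64(0.11368087419497545)]
[0.5328 0.0448]
```

```bash
python3 - <<'E'
from h import *
arm.move_pose([0.4859,0.2905,0.12],[180,0,21])
arm.move_l([0.4859,0.2905,0.0595],velocity=0.12)
s=arm.state(); print(s["t"],s["tcp_pos"],s["ft_force"])
arm.command_gripper(0.02)
s=arm.state(); print(s["t"],s["tcp_pos"],s["ft_force"],s["grip_width"])
arm.move_l([0.4859,0.2905,0.18],velocity=0.2)
s=arm.state(); print(s["t"],s["tcp_pos"],s["ft_force"],s["grip_width"])
arm.move_pose([0.5328,0.0443,0.10],[180,0,21]) if 0 else arm.move_pose([0.5328,0.0443,0.15],[180,0,21])
arm.sleep(.15)
KE=cam("wrist"); im=arm.camera("wrist"); np.save("g.npy",KE[1]); cv2.imwrite("pics/g.png",im)
s=arm.state(); print(s["t"],s["tcp_pos"],s["tcp_rot"],s["ft_force"],s["grip_width"])
cv2.imwrite("pics/g2.png",cv2.resize(im[50:320,100:420],(640,540)))
E
```

```text
5.9917 [0.4868 0.2909 0.0605] [-0.1346 -0.1074 -0.1886]
6.8917 [0.4859 0.2905 0.0595] [0.1376 0.9325 0.3073] 0.03126269062770313
7.6417 [0.4851 0.29   0.1788] [-0.2229  0.1297 -0.982 ] 0.03146843037716131
8.8333 [0.5329 0.0456 0.1501] [-179.9928   -0.0193   21.1134] [ 0.4389 -0.1133 -0.86  ] 0.031433195510484305
```

View pics/g2.png

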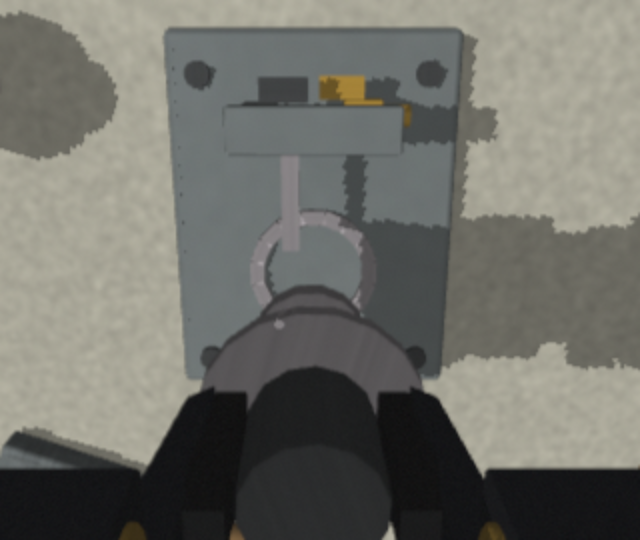

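```bash
python3 - <<'E'
from h import *
arm.move_l([0.5328,0.0443,0.0845],velocity=0.12)
arm.sleep(.2)
KE=cam("wrist"); im=arm.camera("wrist"); np.save("i.npy",KE[1]); cv2.imwrite("pics/i.png",im)
s=arm.state(); print(s["t"],s["tcp_pos"],s["tcp_rot"],s["ft_force"],s["grip_width"])
# overlays
f=lambda u:(int((u[0]-150)*3),int((u[1]-100)*3))
o=cv2.resize(im[100:300,150:390],None,fx=3,fy=3,interpolation=cv2.INTER_CUBIC)
o=cv2.convertScaleAbs(o,alpha=1.6)
x,y=s["tcp_pos"][:2]; zb=s["tcp_pos"][2]-.0595
for (cx,cy,z,r,col) in [(.5328,.0443,.022,.0265,(0,255,0)),(.5328,.0443,.022,.0205,(0,255,0)),(x,y,zb+.01,.018,(0,0,255))]:
    q=[f(w2px(KE,[cx+r*np.cos(t),cy+r*np.sin(t),z])) for t in np.linspace(0,6.283,90)]
    cv2.polylines(o,[np.array(q)],True,col,1)
cv2.imwrite("pics/i2.png",o)
cv2.imwrite("pics/i3.png",cv2.convertScaleAbs(cv2.resize(im[100:300,150:390],None,fx=3,fy=3,interpolation=cv2.INTER_CUBIC),alpha=1.6))
E
```

```text
9.7833 [0.5336 0.0443 0.0855] [179.965   -0.1056  21.0003] [ 0.5505 -0.5719  0.2009] 0.030917327333817576
```

View pics/i2.png

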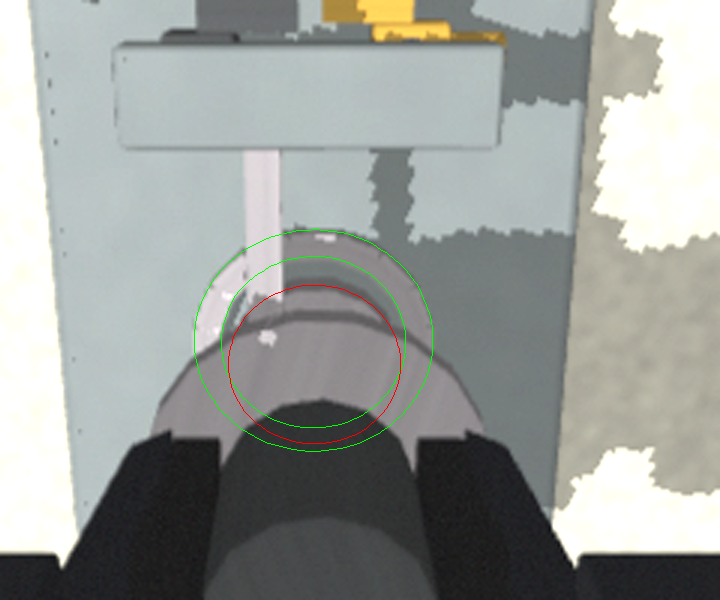

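View pics/i3.png

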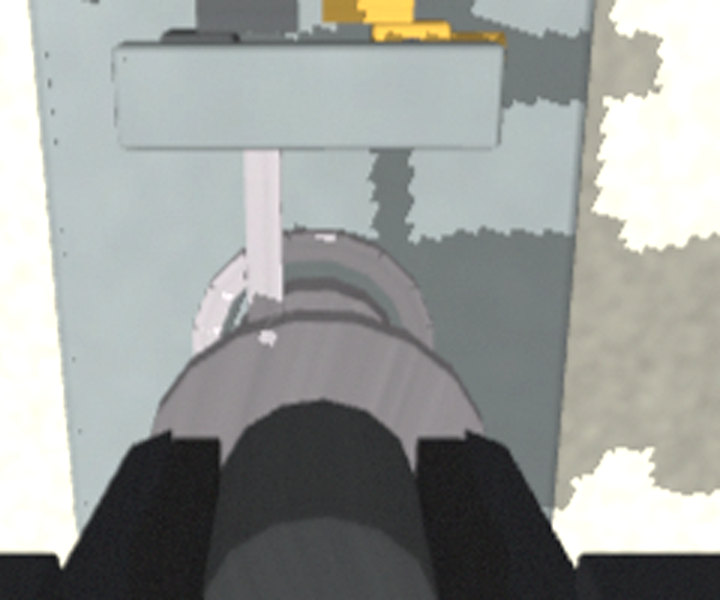

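The picture shows the foot centred over the seat ring to about 1 mm, with a dark gap visible all along the far side. I'll lower it in small steps and watch the force.

```bash
python3 - <<'E'
from h import *
s=arm.state(); print(s["t"],s["tcp_pos"],s["ft_force"])
for z in [.0820,.0805,.0790,.0780,.0770,.0762,.0755]:
    t0=arm.state()["t"]
    arm.move_l([0.5328,0.0443,z],velocity=0.03); arm.sleep(.1)
    s=arm.state(); print(round(s["t"],3),z,s["tcp_pos"],s["ft_force"],s["moment"])
    if s["ft_force"][2]>2.5: break
cv2.imwrite("pics/j.png",arm.camera("wrist"))
E
python3 -c "
import cv2
im=cv2.imread('pics/j.png')
cv2.imwrite('pics/j2.png',cv2.convertScaleAbs(cv2.resize(im[100:300,150:390],None,fx=3,fy=3,interpolation=cv2.INTER_CUBIC),alpha=1.6))"
```

```text
9.7833 [0.5336 0.0443 0.0855] [ 0.5505 -0.5719  0.2009]
10.133 0.082 [0.5328 0.0443 0.082 ] [ 0.5268 -0.0547 -1.2053] [-0.0211  0.1844 -0.0041]
10.483 0.0805 [0.5328 0.0443 0.0805] [ 0.6168  0.3032 -1.4089] [-0.0627  0.1485  0.0064]
10.833 0.079 [0.5328 0.0443 0.079 ] [ 0.1041  0.3853 -1.4899] [ 0.0224  0.1833 -0.0266]
11.183 0.078 [0.5328 0.0443 0.078 ] [ 0.4986  0.6399 -1.5873] [-0.0231  0.1475  0.0138]
11.533 0.077 [0.5331 0.0444 0.0774] [-0.8332 -0.0665  1.6576] [-0.0016  0.2523  0.0417]
11.883 0.0762 [0.5334 0.0445 0.0773] [-1.55    1.0834  7.5201] [0.0928 0.4665 0.0416]
```

View pics/j2.png

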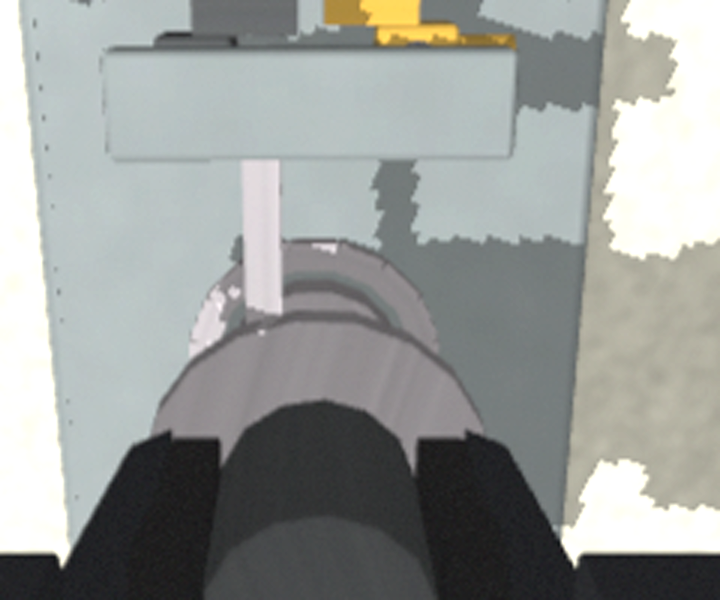

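```bash
python3 - <<'E'
from h import *
def rd(n=3):
    F=[];Z=[]
    for i in range(n):
        s=arm.state(); F.append(s["ft_force"]); Z.append(s["tcp_pos"]); 
        if i<n-1: arm.sleep(.03)
    return s["t"],np.mean(F,0),np.mean(Z,0)
z=.0762
t,F,P=rd(); print(t,F,P)
for i in range(22):
    f=F[2]; yielded=P[2]<.0765
    if f>14.3: break
    if not yielded: dz=min(.0004,(15-f)/8)
    else: dz=min(.004,(15.0-f)/.5*.75)
    z-=dz
    if z<.040: break
    arm.move_l([0.5328,0.0443,z],velocity=0.03); arm.sleep(.06)
    t,F,P=rd(); print(round(t,2),round(z,4),P,F)
    if F[2]>17:
        z+=.002; arm.move_l([0.5328,0.0443,z],velocity=.03); print("back"); break
open("z.txt","w").write(str(z))
E
```

```text
12.0 [-1.794   0.8261  7.432 ] [0.5335 0.0445 0.0774]
12.38 0.0758 [0.5336 0.0445 0.0772] [-1.9658  0.7814  8.9327]
12.75 0.0754 [0.5336 0.0445 0.0768] [-2.4636  0.9432  8.5815]
13.12 0.075 [0.5336 0.0445 0.0765] [-2.3448  0.5346  9.1758]
13.53 0.071 [0.5336 0.0446 0.0728] [-3.9015  1.0478 11.171 ]
13.94 0.067 [0.5337 0.0446 0.0691] [-4.3555  1.1175 13.0863]
14.35 0.063 [0.5337 0.0446 0.0654] [-4.9355  0.5471 15.1528]
```

```bash
python3 - <<'E'
from h import *
for i in range(4):
    arm.sleep(.33); s=arm.state(); print(s["t"],s["tcp_pos"],s["ft_force"],s["grip_width"])
im=arm.camera("wrist"); cv2.imwrite("pics/k.png",im)
# release up: ease load, then raise to free
arm.move_l([0.5328,0.0443,.0775],velocity=0.05); arm.sleep(.1)
s=arm.state(); print(s["t"],s["tcp_pos"],s["ft_force"],s["grip_width"])
cv2.imwrite("pics/k1.png",cv2.convertScaleAbs(cv2.resize(arm.camera("wrist")[60:300,150:390],None,fx=2.5,fy=2.5,interpolation=cv2.INTER_CUBIC),alpha=1.6))
E
cat > /dev/null
```

```text
14.6833 [0.5337 0.0446 0.0654] [-3.8876  1.3985 14.7307] 0.030958151780519225
15.0167 [0.5337 0.0446 0.0654] [-5.2404  0.326  14.2601] 0.03114938853953035
15.35 [0.5337 0.0446 0.0654] [-4.6362  1.9253 15.6823] 0.03155399172202726
15.6833 [0.5337 0.0446 0.0654] [-5.5655  1.6099 14.6381] 0.031148749392515943
16.275 [0.5328 0.0443 0.0774] [-1.0535 -1.3011  4.3809] 0.03094465450101302
```

View pics/k1.png

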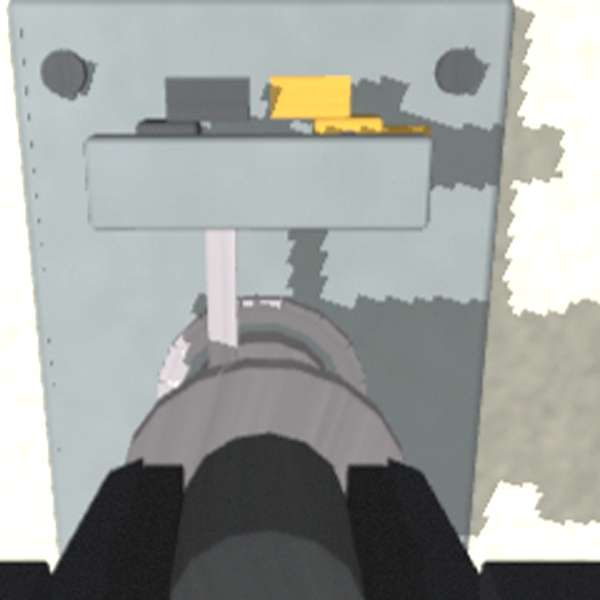

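```bash
python3 - <<'E'
from h import *
q=arm.inverse_kinematics([.783,.140,.185],[180,25,21]); print(q)
arm.move_l([0.5328,0.0443,.23],velocity=0.2)
s=arm.state(); print(s["t"],s["tcp_pos"],s["ft_force"],s["grip_width"])
KE=cam("wrist"); cv2.imwrite("pics/l0.png",arm.camera("wrist")); np.save("l0.npy",KE[1])
arm.move_pose([.783,.140,.185],[180,25,21]); arm.sleep(.2)
s=arm.state(); print(s["t"],s["tcp_pos"],s["tcp_rot"],s["ft_force"],s["grip_width"])
KE=cam("wrist"); im=arm.camera("wrist"); cv2.imwrite("pics/l.png",im); np.save("l.npy",KE[1])
cv2.imwrite("pics/l2.png",cv2.resize(im,None,fx=1.5,fy=1.5,interpolation=cv2.INTER_CUBIC))
a=np.radians(21.1); 
W=lambda x,y,z:[.5328+x*np.cos(a)-y*np.sin(a),.0443+x*np.sin(a)+y*np.cos(a),z]
for n,v in (("needle0",.067),("needle11",.056)): print(n,w2px(KE,W(.08,.01,v)),w2px(KE,W(.08,-.01,v)))
E
```

```text
[ 10.272   47.8745  52.3451  -4.6577 104.35    79.1001]
17.2417 [0.5316 0.0442 0.2281] [-0.4715 -0.081  -1.7744] 0.031065501888054587
18.575 [0.7831 0.1392 0.1878] [179.9573  24.8166  20.9319] [ 1.3978  0.6019 -1.5648] 0.031148246932260905
needle0 [245.5668 269.9904] [263.3302 269.9581]
needle11 [245.7716 261.8487] [263.1747 261.8162]
```

View pics/l2.png

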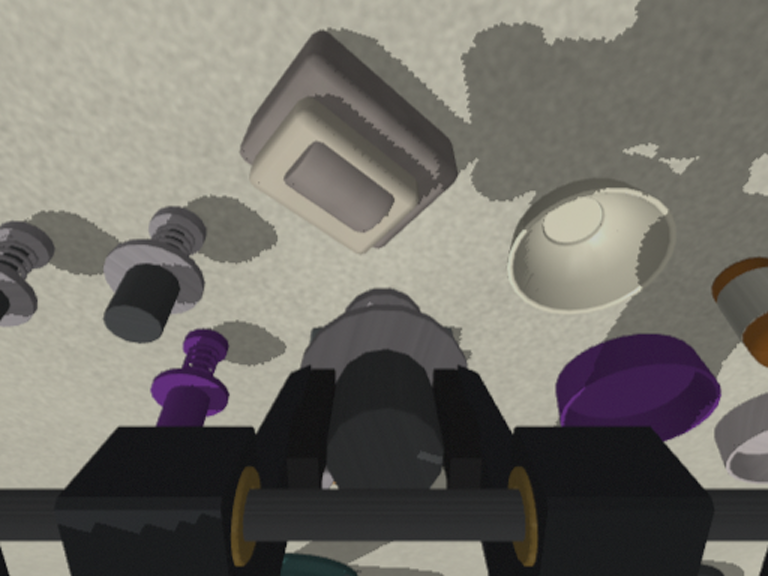

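```bash
python3 - <<'E'
from h import *
a=np.radians(21.1); 
W=lambda x,y,z:np.array([.5328+x*np.cos(a)-y*np.sin(a),.0443+x*np.sin(a)+y*np.cos(a),z])
p=arm.camera_params("wrist");K=p["camera_matrix"]
def T(pos,rot):
    M=np.eye(4);M[:3,:3]=R.from_euler("xyz",rot,degrees=True).as_matrix();M[:3,3]=pos;return M
print("state",arm.state()["qpos"])
for tau in (30,40,50):
  for yaw,sg in ((201,-1),):
    for x in (.25,.3,.35):
      for z in (.17,.2):
        pos=W(x,0,z); rot=[180,sg*tau,yaw]; M=T(pos,rot); KE=(K,M@p["T_tool_cam"])
        q=arm.inverse_kinematics(pos,rot)
        foot=(M@[0,0,.06,1])[:3]
        u=w2px(KE,W(.08,0,.067)); v=w2px(KE,W(.08,0,.047))
        print(tau,x,z,None if q is None else np.round(q),"foot z",round(foot[2],3),"px",u.round(),"px/mm",round(np.linalg.norm(u-v)/20,2))
E
```

```text
state [ 10.2253  47.6535  52.3938  -4.6584 104.3418  79.0984]
30 0.25 0.17 [  10.   50.   52.   -6.  108. -101.] foot z 0.118 px [255.  65.] px/mm 0.6
30 0.25 0.2 [  10.   49.   50.   -6.  110. -101.] foot z 0.148 px [255.  82.] px/mm 0.5
30 0.3 0.17 [  11.   57.   39.   -5.  113. -101.] foot z 0.118 px [255.  15.] px/mm 0.73
30 0.3 0.2 [  11.   57.   37.   -6.  116. -101.] foot z 0.148 px [255.  36.] px/mm 0.62
30 0.35 0.17 None foot z 0.118 px [255. -32.] px/mm 0.85
30 0.35 0.2 None foot z 0.148 px [255.  -7.] px/mm 0.72
40 0.25 0.17 [  11.   58.   41.   -7.  120. -102.] foot z 0.124 px [255. 101.] px/mm 0.61
40 0.25 0.2 [  11.   57.   39.   -8.  123. -102.] foot z 0.154 px [255. 119.] px/mm 0.52
40 0.3 0.17 [  11.   68.   22.   -8.  129. -102.] foot z 0.124 px [255.  60.] px/mm 0.69
40 0.3 0.2 [  11.   69.   19.   -8.  132. -103.] foot z 0.154 px [255.  80.] px/mm 0.59
40 0.35 0.17 None foot z 0.124 px [255.  22.] px/mm 0.75
40 0.35 0.2 None foot z 0.154 px [255.  44.] px/mm 0.65
50 0.25 0.17 [  11.   67.   29.  -10.  133. -103.] foot z 0.131 px [255. 135.] px/mm 0.63
50 0.25 0.2 [  11.   66.   27.  -11.  135. -104.] foot z 0.161 px [255. 154.] px/mm 0.55
50 0.3 0.17 None foot z 0.131 px [255. 100.] px/mm 0.67
50 0.3 0.2 None foot z 0.161 px [255. 119.] px/mm 0.58
50 0.35 0.17 None foot z 0.131 px [255.  69.] px/mm 0.69
50 0.35 0.2 None foot z 0.161 px [255.  89.] px/mm 0.61
```

The +x tilt puts the pointers behind the gripper, because image-down is toward −x. I'll flip the wrist by half a turn so they fall in the upper half of the picture.

```bash
python3 - <<'E'
from h import *
a=np.radians(21.1); 
W=lambda x,y,z:np.array([.5328+x*np.cos(a)-y*np.sin(a),.0443+x*np.sin(a)+y*np.cos(a),z])
arm.move_pose(W(.27,0,.23),[180,-25,201])
arm.move_pose(W(.28,0,.165),[180,-40,201]); arm.sleep(.25)
s=arm.state(); print(s["t"],s["tcp_pos"],s["tcp_rot"],s["ft_force"],s["grip_width"])
KE=cam("wrist"); im=arm.camera("wrist"); cv2.imwrite("pics/m.png",im); np.save("m.npy",KE[1])
cv2.imwrite("pics/m2.png",cv2.resize(im[:,:],None,fx=1.5,fy=1.5,interpolation=cv2.INTER_CUBIC))
u=w2px(KE,W(.08,0,.057)).astype(int); print(u)
y0=max(u[1]-40,0)
cv2.imwrite("pics/m3.png",cv2.convertScaleAbs(cv2.resize(im[y0:y0+80,u[0]-50:u[0]+50],None,fx=7,fy=7,interpolation=cv2.INTER_CUBIC),alpha=1.5)); print(y0,u[0]-50)
for v in range(0,34,3): print(v,w2px(KE,W(.08,.01,.067-v/1000)),w2px(KE,W(.08,-.01,.067-v/1000)))
E
```

```text
21.9583 [0.7956 0.1451 0.1743] [-179.8335  -39.2875 -159.133 ] [-0.6274  0.4472 -1.1957] 0.0313131562696813
[256  81]
41 206
0 [266.5328  74.9151] [246.3295  74.9814]
3 [266.4485  76.9528] [246.4122  77.0185]
6 [266.3655  78.9571] [246.4935  79.0222]
9 [266.2839  80.9288] [246.5735  80.9933]
12 [266.2036  82.8686] [246.6523  82.9326]
15 [266.1246  84.7775] [246.7297  84.8408]
18 [266.0468  86.656 ] [246.806   86.7188]
21 [265.9703  88.5049] [246.881   88.5671]
24 [265.895   90.3249] [246.9549  90.3866]
27 [265.8208  92.1167] [247.0276  92.1778]
30 [265.7478  93.8809] [247.0992  93.9415]
33 [265.6759  95.6182] [247.1697  95.6782]
```

View pics/m2.png

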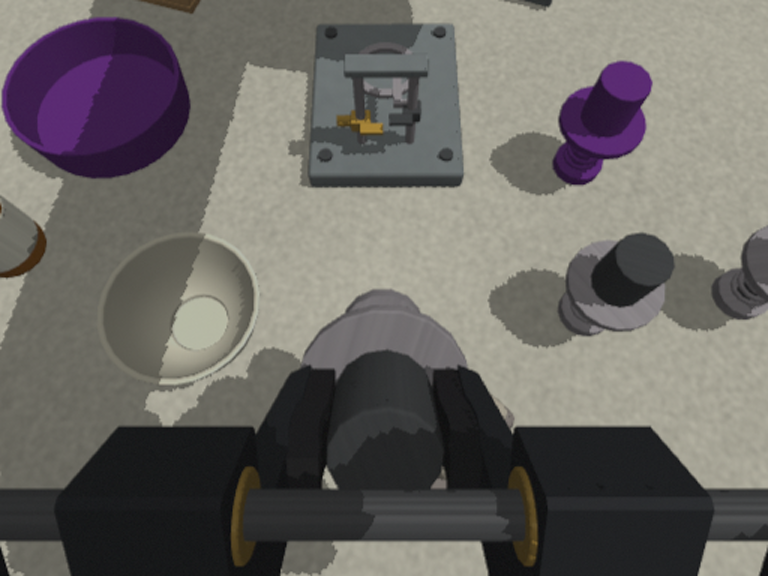

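View pics/m3.png

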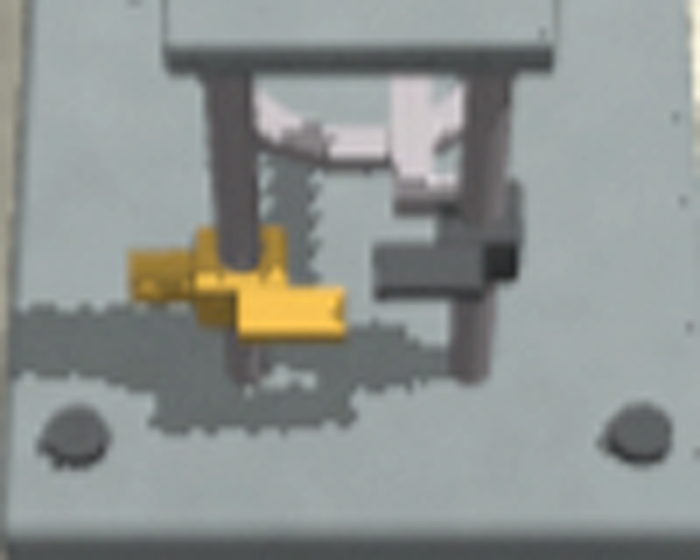

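The pictures show the needle pointer (dark, right) about 6 px higher than the brass blade (left). At roughly 0.64 px/mm that is about 10 mm above, so the spring is good and goes in the wooden tray.

```bash
python3 - <<'E'
from h import *
KT=cam("top")
print(px2w(KT,(311,234),.03))
arm.move_pose([.62,-.03,.26],[180,0,180])
arm.move_pose([.453,-.217,.20],[180,0,165]); arm.sleep(.2)
s=arm.state(); print(s["t"],s["qpos"],s["tcp_pos"],s["tcp_rot"],s["ft_force"],s["grip_width"])
KE=cam("wrist"); im=arm.camera("wrist"); cv2.imwrite("pics/n.png",im); np.save("n.npy",KE[1])
for c in ("tray",): print([(np.round(d["extent"]),round(d["conf"],2)) for d in arm.spot_in("wrist",c)])
cv2.imwrite("pics/n2.png",cv2.resize(im,None,fx=1.5,fy=1.5))
E
```

```text
[ 0.4508 -0.22    0.03  ]
24.3 [ -28.3181   -2.0431  115.0626    0.0116   66.9272 -103.4327] [ 0.4543 -0.2165  0.2005] [-179.998     0.0544  165.1101] [ 0.0713 -0.3193 -1.5624] 0.031282906524706854
[(array([170.,  79., 336., 222.]), 0.81)]
```

View pics/n2.png

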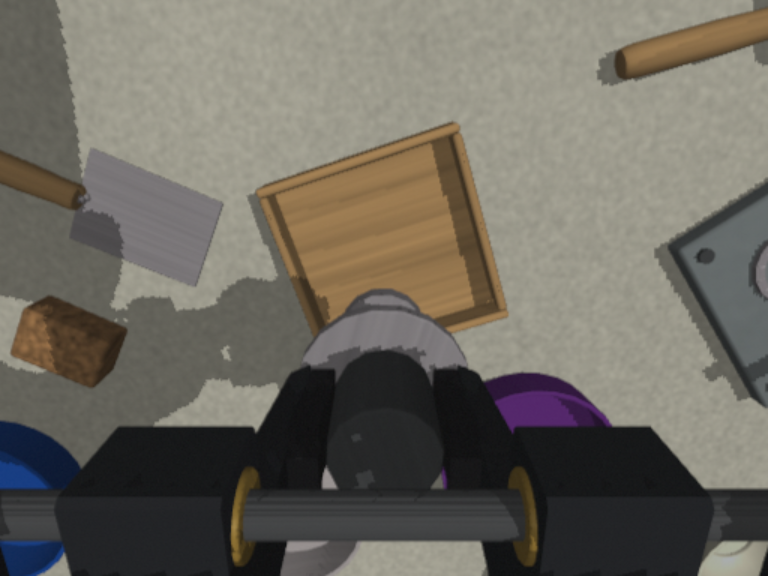

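```bash
python3 - <<'E'
from h import *
K=arm.camera_params("wrist")["camera_matrix"];KE=(K,np.load("n.npy"))
c=[px2w(KE,(u/1.5,v/1.5),.03) for u,v in [(258,190),(457,124),(506,315)]]
print(c,np.linalg.norm(c[0]-c[1]),np.linalg.norm(c[1]-c[2]))
m=(c[0]+c[2])/2; print(m)
x,y=m[:2]
arm.move_l([x,y,.20],velocity=.2)
arm.move_l([x,y,.085],velocity=.15)
arm.sleep(.15)
print(arm.state()["t"],arm.state()["tcp_pos"],arm.state()["ft_force"])
z=.074
for z in np.arange(.074,.058,-.0015):
    arm.move_l([x,y,z],velocity=.03); arm.sleep(.06)
    s=arm.state(); print(round(s["t"],2),round(z,4),s["tcp_pos"],s["ft_force"])
    if s["ft_force"][2]>1.0: break
E
```

```text
[array([ 0.3942, -0.2803,  0.03  ]), array([ 0.388 , -0.1541,  0.03  ]), array([ 0.5148, -0.1482,  0.03  ])] 0.1264416926822249 0.12689195549471813
[ 0.4545 -0.2143  0.03  ]
25.7167 [ 0.4555 -0.2148  0.0863] [ 0.7515  1.2153 -1.0121]
26.29 0.074 [ 0.4544 -0.2142  0.0738] [-0.0802  0.4819 -1.2213]
26.6 0.0725 [ 0.4545 -0.2142  0.0725] [ 0.4078  0.7759 -1.3672]
26.91 0.071 [ 0.4544 -0.2142  0.0709] [ 0.0862 -0.6902 -1.2855]
27.22 0.0695 [ 0.4544 -0.2142  0.0694] [-0.0446  0.5297 -0.923 ]
27.52 0.068 [ 0.4544 -0.2143  0.068 ] [ 0.3708  0.9464 -0.5103]
27.83 0.0665 [ 0.4544 -0.2142  0.0664] [-0.2451 -1.2162 -1.5517]
28.14 0.065 [ 0.4549 -0.2145  0.0654] [ 0.5486 -0.0259  2.5323]
```

```bash
python3 - <<'E'
from h import *
x,y=.4545,-.2143
arm.move_l([x,y,.0656],velocity=.03)
print(arm.state()["ft_force"])
arm.command_gripper(0.088)
s=arm.state(); print(s["t"],s["ft_force"],s["grip_width"])
arm.move_l([x,y,.20],velocity=.15)
arm.move_pose([.40,-.214,.28],[180,0,165]); arm.sleep(.2)
s=arm.state(); print(s["t"],s["tcp_pos"])
im=arm.camera("wrist"); cv2.imwrite("pics/o.png",cv2.resize(im,None,fx=1.5,fy=1.5))
t=arm.camera("top"); cv2.imwrite("pics/o_top.png",t); cv2.imwrite("pics/o_topc.png",cv2.resize(t[110:270,50:350],None,fx=2.5,fy=2.5))
sc=arm.camera("scene");cv2.imwrite("pics/o_sc.png",cv2.resize(sc[80:280,120:380],None,fx=3,fy=3,interpolation=cv2.INTER_CUBIC))
E
```

```text
[-0.3736  0.6943 -0.2662]
29.3333 [ 0.1164 -0.2578 -0.5699] 0.08807888946494963
31.0583 [ 0.3995 -0.2134  0.2778]
```

View pics/o.png

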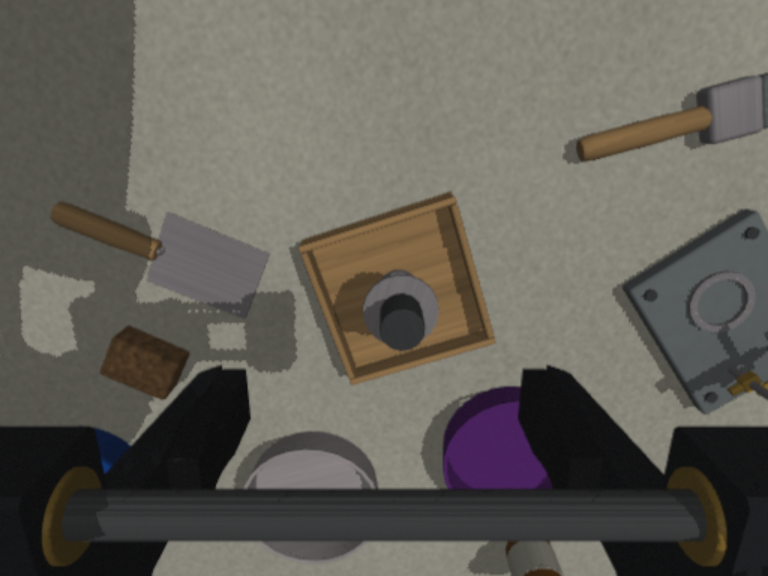

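View pics/o_topc.png

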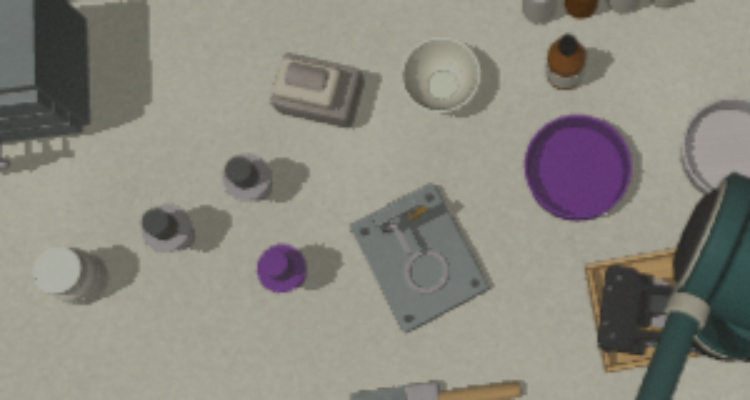

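View pics/o_sc.png

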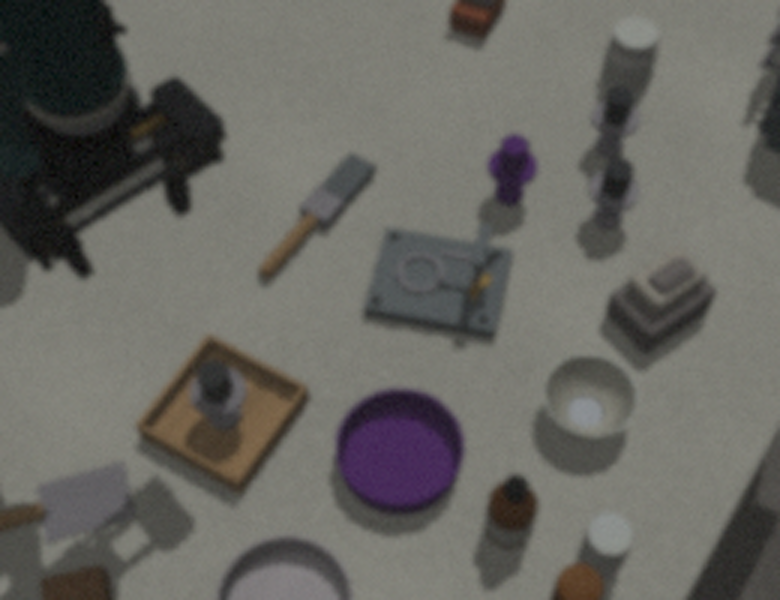

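The spring stands upright in the tray at about (265,205) in the wrist picture. The other springs and the bystanders are where they were, and the gripper is clear.

```bash
python3 - <<'E'
from bench import arm
print(arm.finish_job(), arm.state()["t"])
E
```

```text
the job is handed in; nothing more can be done
the job is handed in; nothing more can be done
```

The front spring tested good, and it now stands upright in the square wooden tray with the gripper clear of it. I handed the job in at about 31 s of the 54 s allowed.

- **Test:** I seated the spring in the tester and pushed the knob down until it read about 15 N. I held that for about 1.3 s, with readings of 14.3–15.7 N. The cap went down about 12 mm.
- **Needle:** A tilted wrist picture showed the needle's pointer about 6 px above the brass blade, roughly 10 mm. That is well outside the 3 mm band, so the spring counts as good. My first tilted view had the gripper in front of the pointers, so I flipped the wrist and looked again.
- **Final check:** The wrist and scene pictures showed the spring upright in the tray. The two other springs, the tester and the bystanders in view looked unmoved.
- **Disagreements:** During the hold I also read a sideways force of about 5 N, with the arm off its set position by about 1 mm. The needle's row in the picture did not quite match my projection from the calibration, so the verdict rests only on the difference between the two pointers.

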